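Fit the lever handle to the stone bench's water valve and open it

ROBOT

A 6-joint arm with a two-finger parallel gripper is mounted at the origin on the work surface. World frame = base frame: x ahead of the robot, y to its left, z up, the work surface at z = 0. Lengths are in m, angles in degrees, forces in N, time in s.
With the tool pointing down it reaches from about 0.25 to 0.725 m from the base axis. Payload 9.7 kg.
Tool frame: the origin (TCP) lies at the very end of the fingers, on their centre line; the grasp point (between the pads) lies 19 mm behind it; z points along the fingers, y is the direction in which the jaws open and shut (so a half turn about z gives the same grasp; the last joint's range is limited). The gripper opens to 85 mm and grips with 20 to 120 N. Pads are 22 mm wide; open, the fingers measure 114 mm over their backs; the gripper's body (76 mm by 85 mm) begins 54 mm behind the grasp point. The pads swing forward as they close: fully open they stand 13 mm farther back than shut.
Start: joints at [69.672, 4.979, 10.078, 95.1, 0, 90], TCP at [0.191, 0.516, 0.231] pointing down, gripper open.
Joint ranges: [-179.16, 179.16], [-48.56, 103.87], [-65.8, 70.77], [-126.05, 130.52], [-82.76, 87.17], [-180, 180]. Speed limits (degrees/s): [127.2, 127.2, 147.25, 180, 180, 180].

INTERFACE

Orientations are given as [roll, pitch, yaw] about the fixed x, y, z axes, in that order (R = Rz(yaw) Ry(pitch) Rx(roll)).
In Python, from workcell import bot gives the robot as it stands.
- The arm moves only by the shell command python3 -m pendant 'ROWS' [FORCE]. ROWS is JSON, a list that holds one entry, the list of rows, each a list of 7 numbers: the shift along the tool's x, y, z in cm, then the turn, a rotation vector about the tool's x, y, z in rad, then the opening in per cent of the stroke, from 0 (shut) to 100 (fully open). In form: [[[dx, dy, dz, ax, ay, az, gripper], ...]]. A call has 1 to 5 rows; each row shifts and turns the pose as measured when the row begins, along the tool's axes as they then stand; what a row does not reach is not made up. A row lasts 1/12 s, in which the tool goes at most 41.7 mm and 7.16 degrees, less where a joint would pass 70% of its speed; a pose out of reach is approached as far as the arm can. A call with a gripper value outside its range is refused whole. The fingers move at their own pace and stop on an object; FORCE is the grip in N (left out, the last holds). Time passes only in rows, so rows that do not move let the fingers close. It gives the time, the measured TCP pose, the force and the opening at its end, in the units of the state.
- bot.get_obs(): the state, without advancing time (a new reading comes with each control period).
- bot.camera(name): name is "scene" or "top"; returns the picture (480x640x3 uint8, red, green, blue); there is no depth.
- bot.get_calibration(name): a dict with "intrinsics" (3x3 intrinsics, pixels), "pose" (4x4, takes a point from camera to world coordinates). Camera axes: x right, y down, z forward; pixel columns grow to the right and rows downward; lengths in m; the calibration is good to about 2 mm. A picture is of the moment at which its call begins. get_calibration takes no time and is no camera call.
- bot.job_done(): hands the job in, once; it reports no verdict.
Trained networks look in the newest picture that a camera, given by its name, has taken for a name from the list of things; names that differ only in an ending like _2 or _b are one class to them, and where a whole thing is asked for, a point or a joint stands for the part that bears it (a point fixed in the world has none). Each returns a list of dicts, best first, with "confidence" (0 to 1); they miss things now and then, are a little off and sometimes report something else, mostly with a low value. They report only what shows in the picture. A call takes as long as a camera call. They do not tell look-alikes from the thing itself.
- bot.masks_of(camera, thing): "pixels" (480x640 bool, what is visible of it) and "extent" ([left, top, right, bottom] in pixels, round what is visible of it).
- bot.mark_of(camera, thing): "uv" ([column, row] in pixels: a listed point, or the origin of a listed thing).
The state is a dict: "time": time; "q": joint angles; "qd": joint speeds; "joint_efforts": joint torques, N m; "ee_pos": TCP position; "tcp_rot": TCP orientation; "wrist_force": force on the tool from outside, world axes, zero at the start; "torque": the same for the moment, N m; "opening": finger opening in m.
Only numpy, scipy, OpenCV 4.12 (cv2) and the standard library are available. Lean on these libraries where they do the work, as an engineer would, in place of code of your own. Each camera call takes 0.05 s, during which the arm holds its last target. There are 200 camera calls.

TASK

Turn on the water for the dipping basin: take the loose lever handle, fit its square bore fully home on the valve's square stem with the lever in line with the groove on the stem's end, then turn the valve fully open with it, so that the lever lies along the pipe. Leave the handle on the stem, and leave the other things on the bench where they are.

Things in the scene. Friction and masses are not known exactly. Their poses are not given: they have to be found in the camera images.
- valve: Fixed bench water tap. Origin on the bench under the stem's axis, z up. A 34 mm steel pipe runs along this body's y axis, its centreline 105 mm above the bench: riser with floor flange (84 mm across) at y = +155 mm, brass plug valve (66 mm across) at 0, down-turned spout at -185 mm. The gland flange on the valve is 84 mm (x) by 46 mm (y), its nuts end 155 mm above the bench.
- stem (a joint): Angle of the valve's brass stem, rad: 0 = shut, 1.571 = fully open, hard stops at both; grows counter-clockwise seen from above. Found between 0 and 0.4. Stiff: needs about 0.5 N m and stays where it is left.
- stem_seat (a point): Centre of the round collar (50 mm across, top 158 mm above the bench) at the foot of the stem's square, on which the fitted handle comes to rest. Turns with the stem; z up, x along the groove in the stem's end. Valve shut: groove across the pipe (along the valve's x axis); open: along the pipe.
- stem_top (a point): Centre of the end of the stem's square, which is 20 x 20 mm and stands 30 mm above the collar (top 188 mm above the bench). Flats parallel to this point's x and y, top edges bevelled 3 mm over the last 4 mm. A dark groove, 14 x 3 mm, runs across the end along x.
- handle: Loose lever handle, 0.35 to 0.55 kg, flat, right way up, 200 mm long along x; origin at mid-length on the underside. At x = -77 mm a steel boss 46 x 46 mm, 28 mm high, with a square through bore 22 x 22 mm, sides along x and y. Then a neck 14 mm wide; from x = -22 to +100 mm a black flat-sided grip 24 mm wide and high, underside level with the boss's. Centre of mass 17 mm from the bore's axis.
- handle_bore (a point): Centre of the lower mouth of the handle's square bore, on the boss's underside; same axes as the handle (x points from the bore along the lever).
- basin: Loose green plastic bowl, 160 mm across, 55 mm high, under the spout. Origin at the centre of its underside. To be left where it is.
- mallet: Loose wooden mallet lying on its side, 200 mm long along x, head 68 mm thick at its +x end. Origin on the bench below the middle of its length. To be left where it is.
- bottle: Small amber glass bottle, 42 mm across, 85 mm high, standing beyond the pipe. Origin under its centre. To be left where it is.
- jar: White jar, 68 mm across, 75 mm high, standing beyond the pipe. Origin under its centre. To be left where it is.
- plaque: Octagonal inlaid marble plaque lying flat, 180 mm across, 18 mm thick. Origin under its centre. To be left where it is.
- handwheel: Grey spoked handwheel with a small round bore, 110 mm across, 16 mm high, lying flat; not for this valve. Origin under its centre. To be left where it is.
- chisel: Steel stone chisel lying flat along x, about 200 mm long. Origin on the bench below its middle. To be left where it is.
Mind the look-alikes: they are no part of the job. Leave any red look-alike of the handle alone.

How it is judged:
By the outcome, as a careful person would: the job done as asked, in the order asked, and still so for the second after the job is handed in, with the robot touching nothing.
It also fails if it takes over 69 s, if anything falls off the work surface, if the arm or the gripper's body presses on something with over 40 N, if the wrist force passes 120 N, or if a joint passes its speed limit or range.

## Working session

There is one attempt and no reset: what is moved stays moved. The work goes in short steps, Python scripts to look and compute and a shell command to move; the robot and the scene stay as the last step left them, time stands still between calls to the robot, and variables do not carry over. Pictures are saved under pics/ and viewed, about 8 in all and at most 12, crops included, and the job is handed in when it is done.

```bash
mkdir -p pics; cat > h.py <<'E'
import numpy as np,cv2
from workcell import bot
from scipy.spatial.transform import Rotation as R
def ray(cam,uv):
    c=bot.get_calibration(cam);K=np.array(c["intrinsics"]);T=np.array(c["pose"])
    d=T[:3,:3]@np.linalg.solve(K,[uv[0],uv[1],1]);return T[:3,3],d/np.linalg.norm(d)
def atz(cam,uv,z):
    o,d=ray(cam,uv);return o+d*(z-o[2])/d[2]
def tri(uv1,uv2,c1="scene",c2="top"):
    o1,d1=ray(c1,uv1);o2,d2=ray(c2,uv2)
    s=np.linalg.lstsq(np.c_[d1,-d2],o2-o1,rcond=None)[0]
    a=o1+s[0]*d1;b=o2+s[1]*d2;return (a+b)/2,np.linalg.norm(a-b)
def proj(cam,p):
    c=bot.get_calibration(cam);T=np.linalg.inv(np.array(c["pose"]));q=np.array(c["intrinsics"])@(T[:3,:3]@p+T[:3,3]);return q[:2]/q[2]
def save(img,n): cv2.imwrite("pics/"+n,img[:,:,::-1])
E
python3 - <<'E'
from h import *
np.set_printoptions(precision=4,suppress=True)
ims=[bot.camera(c) for c in("scene","top")]
im=np.vstack(ims); save(cv2.resize(ims[0],None,fx=1.25,fy=1.25),"s0.png");save(cv2.resize(ims[1],None,fx=1.25,fy=1.25),"t0.png")
for c in("scene","top"):
    print(c,np.array(bot.get_calibration(c)["pose"])[:3,3],bot.get_calibration(c)["intrinsics"][0])
    for t in("handle","handle_bore","stem_top","stem_seat","valve","basin","mallet"):
        print(t,[(np.round(d["uv"],1).tolist(),round(d["confidence"],2)) for d in bot.mark_of(c,t)[:3]])
print(bot.get_obs())
E
```

```text
scene [1.4928 0.0933 0.8293] [464.8676   0.     315.7164]
handle [([428.4, 259.1], 0.87), ([345.4, 253.5], 0.74), ([442.4, 230.5], 0.68)]
handle_bore [([455.7, 258.3], 0.95), ([329.0, 245.7], 0.67), ([425.5, 219.8], 0.61)]
stem_top [([302.5, 242.9], 0.83)]
stem_seat [([300.1, 252.5], 0.59), ([287.7, 329.2], 0.15)]
valve []
basin [([229.1, 301.8], 0.62)]
mallet [([234.8, 237.9], 0.58)]
top [0.3263 0.0085 1.2601] [482.7366   0.     321.9472]
handle [([210.4, 285.6], 0.91), ([299.9, 283.8], 0.7)]
handle_bore [([207.0, 370.6], 0.97), ([183.4, 287.2], 0.81), ([319.9, 307.4], 0.8)]
stem_top [([342.7, 184.2], 0.74)]
stem_seat [([340.1, 188.4], 0.53)]
valve [([339.8, 200.2], 0.74)]
basin [([406.0, 194.0], 0.57)]
mallet [([437.3, 301.0], 0.8)]
{'time': 0.8, 'q': array([69.6712,  4.9783, 10.0795, 95.1007,  0.0002, 90.0012]), 'qd': array([-0.0214, -0.0575,  0.0198,  0.0199,  0.0175, -0.0782]), 'joint_efforts': array([ -0.0023, -52.0054,  46.4835,   0.0013,  -0.0001,  -0.    ]), 'ee_pos': array([0.1911, 0.5157, 0.2313]), 'tcp_rot': array([179.9995,  -0.0002, 159.67  ]), 'wrist_force': array([-0.0999,  0.3159, -0.0703]), 'torque': array([-0.053 ,  0.0165,  0.0236]), 'opening': 0.08556876160550356}
```

View pics/s0.png

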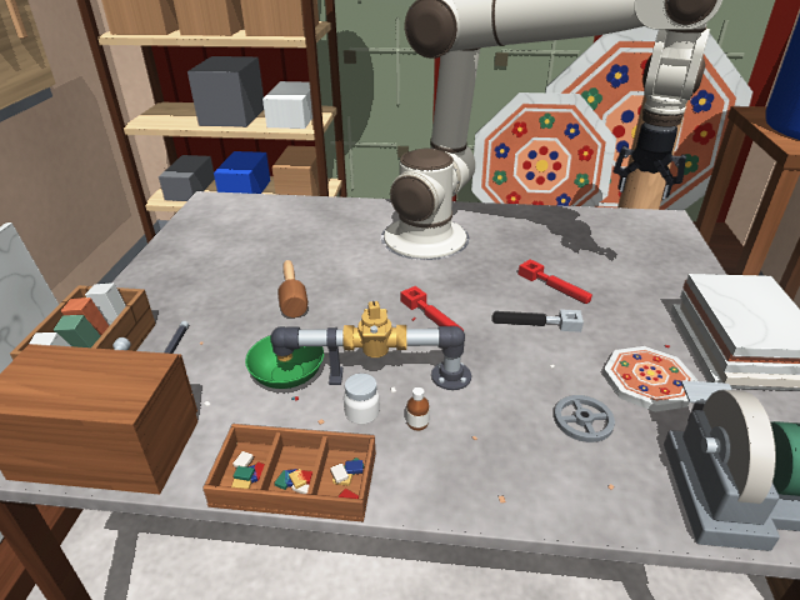

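View pics/t0.png

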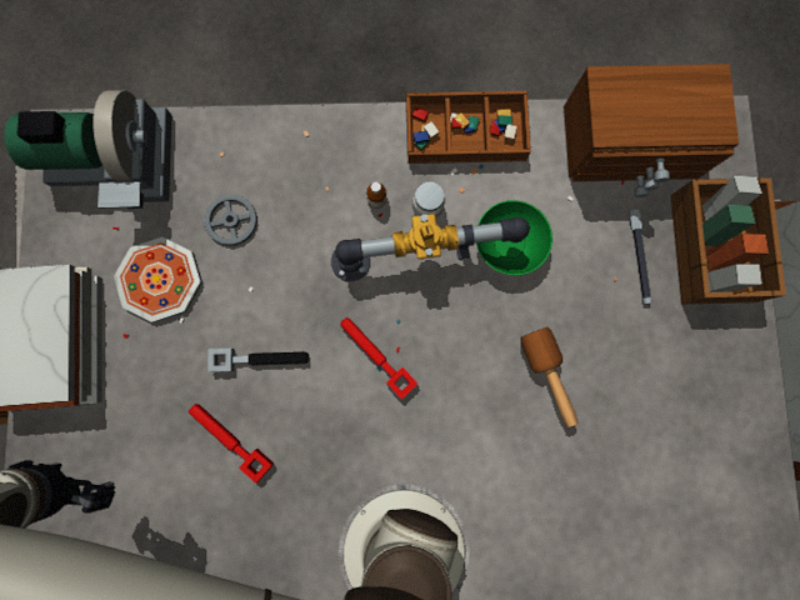

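The scene shows three lever candidates. The black-grip/steel-boss one is at (538,319) in the scene view and (260,359) in the top view. The two red look-alikes are at (430,305) and (555,280) in the scene view. The black one fits the description, so I'll confirm it and the stem in one crop.

```bash
python3 - <<'E'
from h import *
np.set_printoptions(precision=4,suppress=True)
s=bot.camera("scene");t=bot.camera("top")
a=cv2.resize(t[255:315,160:260],(800,480),interpolation=cv2.INTER_CUBIC)[:, :]
b=cv2.resize(t[165:215,310:374],(400,312),interpolation=cv2.INTER_CUBIC)
c=cv2.resize(s[236:290,270:340],(400,312),interpolation=cv2.INTER_CUBIC)
a=cv2.resize(a,(480,288)); a=np.hstack([a,np.zeros((288,320,3),np.uint8)])
save(np.vstack([a,np.hstack([b,c])]),"c1.png")
print("bore",atz("top",[183.4,287.2],0),atz("scene",[455.7,258.3],0),tri([455.7,258.3],[183.4,287.2]))
print("h",atz("top",[210.4,285.6],0),atz("scene",[428.4,259.1],0))
print("stem",tri([302.5,242.9],[342.7,184.2]),atz("top",[342.7,184.2],.188),atz("scene",[302.5,242.9],.188),"seat",tri([300.1,252.5],[340.1,188.4]))
print("spout/riser top",atz("top",[510/1.25,229/1.25],.12),atz("top",[350/1.25,250/1.25],.12))
for m in bot.masks_of("top","handle"): print(m["extent"],m["confidence"])
# grip dark pixels near handle
g=t[265:310,160:262].astype(int); 
ys,xs=np.where(g.max(2)<45); print(len(xs),xs.min()+160,xs.max()+160,ys.min()+265,ys.max()+265)
r=cv2.minAreaRect(np.c_[xs+160,ys+265].astype(np.float32));print(r)
bp=cv2.boxPoints(r);print(bp,[atz("top",p,.024)[:2] for p in bp])
E
```

```text
bore [0.3887 0.3518 0.    ] [0.3798 0.3668 0.    ] (array([0.3888, 0.3577, 0.0051]), np.float64(0.014105795733258234))
h [0.3911 0.2821 0.    ] [0.3914 0.2877 0.    ]
stem (array([ 0.6043, -0.0527,  0.1865]), np.float64(0.01074650333044321)) [ 0.6045 -0.0579  0.188 ] [ 0.6065 -0.0469  0.188 ] seat (array([ 0.6028, -0.0538,  0.1563]), np.float64(0.0007170570962050997))
spout/riser top [ 0.621  -0.2212  0.12  ] [0.5864 0.0905 0.12  ]
[151.2, 326.4, 219.8, 385.1] 0.87
[271.2, 257.7, 334.8, 318.9] 0.66
[165.8, 277.9, 243.8, 297.2] 0.61
491 172 246 279 296
((209.0, 287.5), (17.0, 74.0), 90.0)
[[172. 279.]
 [246. 279.]
 [246. 296.]
 [172. 296.]] [array([0.409 , 0.3745]), array([0.4043, 0.1865]), array([0.3613, 0.1866]), array([0.3661, 0.3736])]
```

View pics/c1.png

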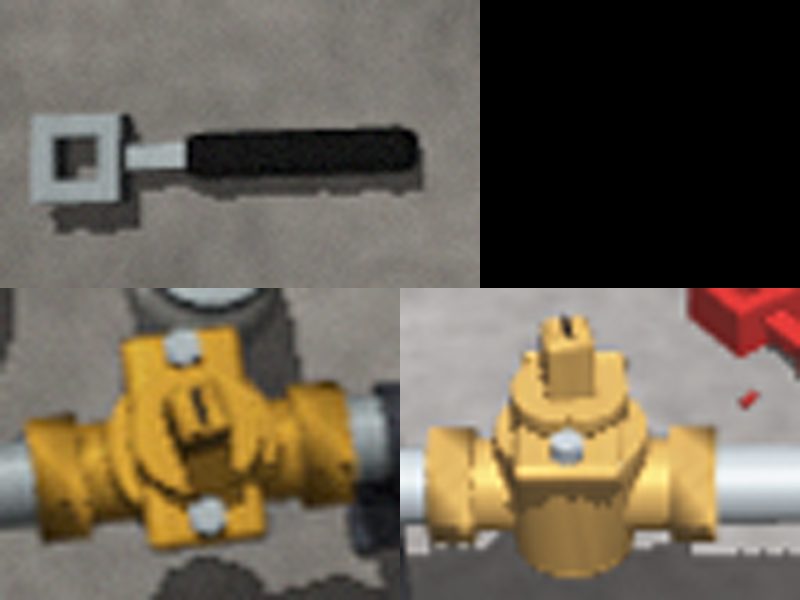

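The crop confirms it: grey square boss on the left, black grip on the right, with the bore's top at top-view uv ≈ (175.8,287.9). On the stem, the groove lies nearly along the nut line, with the stem top at uv ≈ (342,183.7).

```bash
python3 - <<'E'
from h import *
np.set_printoptions(precision=4,suppress=True)
s=bot.camera("scene");t=bot.camera("top")
# boss outline in top
g=t[272:302,160:190].astype(int);m=((g.min(2)>120)).astype(np.uint8)
n,l,st,ce=cv2.connectedComponentsWithStats(m);k=1+np.argmax(st[1:,4]);c,_=cv2.findContours((l==k).astype(np.uint8),0,2)
r=cv2.minAreaRect(max(c,key=len));uv=np.array(r[0])+[160,272];print("boss top",uv,r[1:],atz("top",uv,.028))
# grip centre line
h=t[270:305,198:250].astype(int);ys,xs=np.where(h.max(2)<40);P=[]
for x in range(4,48):
    v=ys[xs==x]
    if len(v):P.append([x+198,v.mean()+270,len(v)])
P=np.array(P);f=np.polyfit(P[:,0],P[:,1],1);print("grip ln",f,P[[0,-1]])
q=[atz("top",[u,np.polyval(f,u)],.024) for u in(202,244)];d=q[1]-q[0];print("handle yaw via grip",np.degrees(np.arctan2(d[1],d[0])))
e=q[1]-atz("top",uv,.028);print("via boss-grip",np.degrees(np.arctan2(e[1],e[0])))
for cam,im,(u,v) in(("top",t,(342,184)),("scene",s,(302,243))):
    z=im[v-10:v+11,u-10:u+11].astype(float);w=np.clip(80-z.max(2),0,None)
    print(cam);print(z[3:17,3:17].max(2).astype(int))
for n,p in(("nut",None),):
    a=atz("top",[310+182/6.25,165+(347-288)/6.25],.153);b=atz("top",[310+208/6.25,165+(515-288)/6.25],.153);e=a-b;print("nuts",a,b,np.degrees(np.arctan2(e[1],e[0])))
E
```

```text
boss top [175.3354 287.0369] ((18.970746994018555, 20.412967681884766), 86.8201675415039) [0.3883 0.3645 0.028 ]
grip ln [ -0.0337 294.048 ] [[202. 287.   9.]
 [245. 286.   9.]]
handle yaw via grip -89.51840194112533
via boss-grip -90.36899320401206
top
[[214 183 133  93 129 152 142 177 207 205 203 201 189 127]
 [208 208 212 186 186 214 213 213 203 206 206 197 195 146]
 [210 211 211 211 212 211 207 199 191 192 208 206 198 155]
 [210 209 205 203 209 191 169 177 172 172 193 207 210 188]
 [210 206 191 187 201 150  86 153 183 159 177 204 207 213]
 [204 177 186 211 218 147  63 158 190 164 170 200 208 209]
 [189 130 152 202 214 174  70 133 188 190 170 182 207 207]
 [188 120 126 188 203 192 112  71 172 207 165 170 204 206]
 [185 106  99 170 198 207 141  68 169 211 192 175 193 201]
 [213 148  64 137 189 201 173  93 152 204 204 168 183 204]
 [212 155  63 115 177 187 180 149 147 152 129 105 167 207]
 [210 174  89  83 153 132  85 106 103  70  45  62 172 204]
 [202 212 153  63  90  88  58  41  40  45  44  88 179 203]
 [204 210 162  68  44  36  41  47  51  57  70  74 163 205]]
scene
[[171 171 171
[... 188 characters left out ...]
9 176 174 171 171 176 177 176 177]
 [170 171 175 151 174 187 187 176 172 175 176 176 176 176]
 [192 214 221 107 122 219 234 176 171 176 176 177 176 176]
 [198 226 237 118  70 223 236 205 179 176 177 176 176 177]
 [186 221 232 149  45 222 237 235 177 171 176 176 176 175]
 [198 216 222 218 134 179 233 238 190 172 176 176 177 174]
 [190 232 237 245 243 236 233 227 206 176 171 173 173 173]
 [165 238 239 227 220 211 196 188 174 164 170 169 168 172]
 [120 181 186 176 172 172 170 170 165 228 235 237 239 216]
 [111 164 170 166 166 166 169 170 163 227 240 232 234 233]
 [ 91 162 172 168 167 167 170 169 164 224 233 230 231 232]]
nuts [ 0.6375 -0.0524  0.153 ] [ 0.5723 -0.0601  0.153 ] 6.760676821532745
```

```bash
python3 - <<'E'
from h import *
np.set_printoptions(precision=4,suppress=True)
print("stem",tri([298.8,242.3],[341.6,183.5]),atz("scene",[298.8,242.3],.188),atz("top",[341.6,183.5],.188))
for c,a,b in(("scene",(298.1,240),(299.3,244)),("top",(341,181),(342.25,186))):
    e=atz(c,a,.188)-atz(c,b,.188);print(c,np.degrees(np.arctan2(e[1],e[0])),np.linalg.norm(e))
print("grip end",atz("top",[247.1,286],.012))
print("boss proj scene",proj("scene",[.388,.3645,.028]),"800px:",1.25*proj("scene",[.388,.3645,.028]), 1.25*proj("scene",[.387,.1875,.012]))
E
```

```text
stem (array([ 0.606 , -0.0556,  0.1888]), np.float64(0.00038859163051606946)) [ 0.6049 -0.056   0.188 ] [ 0.6062 -0.0555  0.188 ]
scene -161.9872846723261 0.016782853992314054
top 11.866263673510215 0.012068261052542086
grip end [0.3871 0.1855 0.012 ]
boss proj scene [456.8407 252.2186] 800px: [571.0509 315.2732] [492.3788 316.0893]
```

```bash
python3 -m pendant '[[[-3,0,0,0,0,-0.12,100],[-4,0,0,0,0,-0.12,100],[-4,0,0,0,0,-0.12,100],[0,0,0,0,0,-0.12,100],[0,0,0,0,0,-0.12,100]]]' 60; python3 -m pendant '[[[0,0,0,0,0,-0.12,100],[0,0,0,0,0,-0.12,100],[0,0,0,0,0,-0.12,100],[0,0,0,0,0,-0.12,100],[0,0,0,0,0,-0.12,100]]]'; python3 -m pendant '[[[0,0,0,0,0,-0.12,100],[0,0,0,0,0,-0.12,100],[0,0,0,0,0,-0.12,100],[0,0,0,0,0,-0.12,100],[0,0,0,0,0,-0.12,100]]]'
```

```text
time: 1.47
ee_pos: [0.2996, 0.491, 0.2312]
tcp_rot: [180.0, 0.0, -165.4]
wrist_force: [-0.2, -0.5, -0.1]
opening: 0.0854
time: 1.88
ee_pos: [0.3019, 0.4901, 0.2305]
tcp_rot: [180.0, -0.0, -129.5]
wrist_force: [-0.1, 0.4, 0.7]
opening: 0.0852
time: 2.3
ee_pos: [0.302, 0.4901, 0.2303]
tcp_rot: [180.0, -0.0, -93.7]
wrist_force: [-0.6, 1.0, 0.8]
opening: 0.085
```

```bash
python3 -m pendant '[[[0,0,0,0,0,-0.065,100],[3.1,-2.1,0,0,0,0,100],[3.2,-2.1,2,0,0,0,100],[3.2,-2.2,2.5,0,0,0,100],[3.2,-2.2,2.5,0,0,0,100]]]'; python3 -m pendant '[[[0,0,3,0,0,0,100],[0,0,3,0,0,0,100],[0,0,2,0,0,0,100],[0,0,1,0,0,0,100],[0,0,0,0,0,0,100]]]'
```

```text
time: 2.72
ee_pos: [0.3863, 0.3723, 0.166]
tcp_rot: [-179.7, 0.4, -88.7]
wrist_force: [0.6, 0.5, -0.3]
opening: 0.0852
time: 3.13
ee_pos: [0.3897, 0.3647, 0.0687]
tcp_rot: [-179.8, 0.2, -89.2]
wrist_force: [-0.1, -0.2, 0.9]
opening: 0.0854
```

```bash
python3 -m pendant '[[[0.05,0.15,2.5,0,0,-0.01,100],[0,0,2.3,0,0,0,100],[0,0,1.3,0,0,0,100],[0,0,0,0,0,0,100]]]'; python3 - <<'E'
from h import *
s=bot.camera("scene");save(cv2.resize(s[200:290,400:520],(800,600),interpolation=cv2.INTER_CUBIC),"g1.png")
E
```

```text
time: 3.47
ee_pos: [0.39, 0.3671, 0.0108]
tcp_rot: [-179.6, 0.4, -88.5]
wrist_force: [-0.7, 0.7, 0.3]
opening: 0.0852
```

View pics/g1.png

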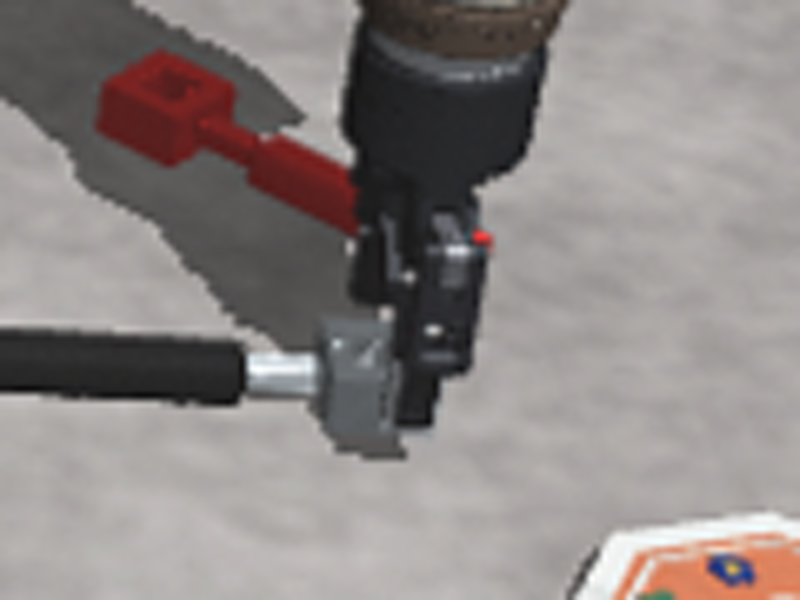

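```bash
python3 -m pendant '[[[0.25,0.15,0.3,0,0,-0.02,100],[0,0,0,0,0,0,100],[0,0,0,0,0,0,100]]]'; python3 - <<'E'
from h import *
np.set_printoptions(precision=1,suppress=True)
s=bot.camera("scene")
for n,p in(("TR",[.411,.3875,.028]),("TL",[.411,.3415,.028]),("BR",[.411,.3875,0]),("BL",[.411,.3415,0]),("backTL",[.365,.3415,.028]),("fing",[.44,.3671,.015])):
    print(n,(proj("scene",np.array(p))-[400,200])*6.667)
save(cv2.resize(s[215:275,430:490],(600,600),interpolation=cv2.INTER_CUBIC),"g2.png")
print(bot.get_obs()["ee_pos"])
E
```

```text
time: 3.77
ee_pos: [0.3904, 0.3669, 0.0136]
tcp_rot: [-179.3, 0.7, -87.2]
wrist_force: [0.4, 0.1, 0.4]
opening: 0.0854
TR [441.9 383.7]
TL [330.7 377.3]
BR [430.6 435.8]
BL [320.7 429.2]
backTL [317.9 313.7]
fing [396.9 447.5]
[0.4 0.4 0. ]
```

```bash
for i in 1 2; do python3 -m pendant '[[[0,0,0,0,0,0,100]]]'; done; python3 -m pendant '[[[0.3,0.25,0.6,0,0,-0.05,100]]]';python3 -m pendant '[[[0,0,0,0,0,0,100]]]'; python3 -c "
from h import *
o=bot.get_obs();print(o['q'],o['qd'],o['joint_efforts'])"
```

```text
time: 3.9
ee_pos: [0.3907, 0.3672, 0.0145]
tcp_rot: [-179.2, 0.7, -87.2]
wrist_force: [0.4, -0.2, -0.4]
opening: 0.0854
time: 3.98
ee_pos: [0.391, 0.3676, 0.0153]
tcp_rot: [-179.2, 0.8, -87.2]
wrist_force: [0.4, 1.0, 1.0]
opening: 0.0852
time: 4.07
ee_pos: [0.3897, 0.3655, 0.0107]
tcp_rot: [-179.0, 0.8, -84.3]
wrist_force: [-0.2, 0.1, -0.1]
opening: 0.0853
time: 4.15
ee_pos: [0.3892, 0.3649, 0.0101]
tcp_rot: [-179.0, 0.8, -84.2]
wrist_force: [-0.3, 0.1, 1.0]
opening: 0.0857
[ 4.31324337e+01  3.20658736e+00 -1.64048058e+01  6.91605332e+01
  3.87186933e-02 -5.26422950e+01] [ 0.11680022 -0.28399695  2.46319182  0.89282947  0.1198518   5.2994206 ] [-4.14878668e-03 -5.08023870e+01  4.70080268e+01 -7.32112415e-01
  2.38207249e-03 -7.41545577e-01]
```

```bash
cat > go.py <<'E'
import sys
from h import *
np.set_printoptions(precision=3,suppress=True)
x,y,z,yaw=map(float,sys.argv[1:5])
o=bot.get_obs();C=R.from_euler("xyz",o["tcp_rot"],degrees=True)
print("shift cm",C.inv().apply(np.array([x,y,z])-o["ee_pos"])*100,"rot",(C.inv()*R.from_euler("xyz",[180,0,yaw],degrees=True)).as_rotvec(),"F",o["wrist_force"],"T",o["torque"],"pos",o["ee_pos"],o["tcp_rot"])
E
python3 go.py .388 .364 .007 -90
```

```text
shift cm [0.082 0.136 0.308] rot [-0.016  0.014  0.101] F [-0.334  0.108  0.985] T [-0.072  0.027 -0.023] pos [0.389 0.365 0.01 ] [-179.047    0.776  -84.218]
```

```bash
python3 -m pendant '[[[0.1,0.15,0.35,-0.016,0.014,0.1,100],[0,0,0.05,0,0,0,100]]]'; python3 go.py .388 .364 .007 -90
```

```text
time: 4.32
ee_pos: [0.3881, 0.364, 0.0069]
tcp_rot: [-180.0, 0.0, -90.3]
wrist_force: [-0.0, 0.1, 0.5]
opening: 0.0854
shift cm [ 0.001  0.011 -0.007] rot [-0.     0.001 -0.005] F [-0.03   0.091  0.526] T [-0.043  0.019 -0.003] pos [0.388 0.364 0.007] [-179.979    0.048  -90.269]
```

Right on target. Close the gripper.

```bash
python3 -m pendant '[[[0,0,0,0,0,0,40],[0,0,0,0,0,0,40],[0,0,0,0,0,0,40],[0,0,0,0,0,0,30],[0,0,0,0,0,0,30]]]' 100; python3 -m pendant '[[[0,0,0,0,0,0,30],[0,0,0,0,0,0,30]]]' 100;python3 go.py .388 .364 .007 -90
```

```text
time: 4.73
ee_pos: [0.3889, 0.3648, 0.0086]
tcp_rot: [-179.8, 0.2, -89.9]
wrist_force: [-0.8, 0.1, -3.9]
opening: 0.0441
time: 4.9
ee_pos: [0.3887, 0.3646, 0.0082]
tcp_rot: [-179.9, 0.2, -89.8]
wrist_force: [-0.2, -0.1, -1.1]
opening: 0.0441
shift cm [0.059 0.067 0.124] rot [-0.002  0.003  0.003] F [-0.177 -0.145 -1.117] T [-0.003  0.078 -0.021] pos [0.389 0.365 0.008] [-179.869    0.163  -89.849]
```

```bash
python3 -m pendant '[[[0,0,-1.5,0,0,0,30],[0,0,-3,0,0,0,30],[0,0,-3.5,0,0,0,30],[0,0,-4,0,0,0,30],[0,0,-4,0,0,0,30]]]' 100; python3 -m pendant '[[[0,0,-4,0,0,0,30],[0,0,-3,0,0,0,30],[0,0,-1,0,0,0,30],[0,0,0,0,0,0,30]]]'; python3 go.py .5 .15 .24 -90
```

```text
time: 5.32
ee_pos: [0.3835, 0.3597, 0.1609]
tcp_rot: [179.2, -0.7, -89.8]
wrist_force: [1.1, 0.3, -4.2]
opening: 0.0438
time: 5.65
ee_pos: [0.3851, 0.3612, 0.2523]
tcp_rot: [179.6, -0.3, -89.7]
wrist_force: [0.2, 0.2, -3.4]
opening: 0.0433
shift cm [ 21.17  -11.382   1.273] rot [ 0.008 -0.006  0.005] F [ 0.204  0.151 -3.364] T [ 0.108 -0.035  0.041] pos [0.385 0.361 0.252] [179.568  -0.342 -89.693]
```

```bash
python3 -m pendant '[[[2.5,-1.3,0,0,0,0,30],[3.4,-1.8,0,0,0,0,30],[3.4,-1.8,0,0,0,0,30],[3.4,-1.8,0,0,0,0,30],[3.4,-1.8,0,0,0,0,30]]]'; python3 -m pendant '[[[3.4,-1.8,0,0,0,0,30],[3.4,-1.8,0,0,0,0,30],[3.4,-1.8,0,0,0,0,30],[2,-1,0,0,0,0,30],[0,0,0,0,0,0,30]]]';python3 -m pendant '[[[0,0,0,0,0,0.12,30],[0,0,0,0,0,0.12,30],[0,0,0,0,0,0.12,30],[0,0,0,0,0,0.12,30],[0,0,0,0,0,0.12,30]]]';python3 -m pendant '[[[0,0,0,0,0,0.12,30],[0,0,0,0,0,0.12,30],[0,0,0,0,0,0.12,30],[0,0,0,0,0,0.12,30],[0,0,0,0,0,0.1,30]]]'; python3 go.py .606 -.0556 .235 -166
```

```text
time: 6.07
ee_pos: [0.4708, 0.2013, 0.2467]
tcp_rot: [179.3, -0.3, -89.0]
wrist_force: [1.4, 0.3, -3.6]
opening: 0.0438
time: 6.48
ee_pos: [0.5395, 0.0678, 0.2369]
tcp_rot: [178.7, -0.5, -89.2]
wrist_force: [-0.2, 0.9, -3.7]
opening: 0.0441
time: 6.9
ee_pos: [0.5379, 0.0653, 0.2273]
tcp_rot: [178.7, -1.6, -124.8]
wrist_force: [0.6, 0.1, -3.9]
opening: 0.0439
time: 7.32
ee_pos: [0.5352, 0.0667, 0.2186]
tcp_rot: [179.7, -2.7, -159.5]
wrist_force: [-0.2, 0.0, -3.9]
opening: 0.0435
shift cm [ -2.26  -13.924  -1.828] rot [ 0.003 -0.047  0.114] F [-0.199  0.045 -3.87 ] T [ 0.043 -0.133 -0.007] pos [0.535 0.067 0.219] [ 179.669   -2.691 -159.469]
```

```bash
python3 -m pendant '[[[0,0,-2.2,0,-0.047,0.11,30],[0,0,-0.5,0,0,0,30]]]'; python3 go.py .606 -.0556 .24 -166
```

```text
time: 7.48
ee_pos: [0.535, 0.0676, 0.2411]
tcp_rot: [179.8, -0.4, -166.3]
wrist_force: [-0.6, -0.6, -1.8]
opening: 0.0439
shift cm [ -3.984 -13.647   0.028] rot [ 0.004 -0.007 -0.006] F [-0.56  -0.607 -1.778] T [-0.001 -0.136 -0.044] pos [0.535 0.068 0.241] [ 179.755   -0.376 -166.324]
```

```bash
python3 -m pendant '[[[-1,-3.4,-0.1,0,0,0,30],[-1,-3.4,-0.1,0,0,0,30],[-1,-3.4,-0.1,0,0,0,30],[-1,-3.4,-0.1,0,0,0,30],[0,0,-0.1,0,0,0,30]]]'; python3 go.py .606 -.0556 .235 -166; python3 - <<'E'
from h import *
s=bot.camera("scene");t=bot.camera("top")
a=cv2.resize(s[190:280,255:375],(800,600),interpolation=cv2.INTER_CUBIC);save(a,"i1.png")
print([ (proj("scene",np.array(p))-[255,190])*6.667 for p in([.606,-.0556,.188],[.606,-.0556,.232])])
E
```

```text
time: 7.9
ee_pos: [0.6076, -0.0559, 0.2395]
tcp_rot: [179.6, -0.8, -164.8]
wrist_force: [0.9, 1.1, -4.6]
opening: 0.0435
shift cm [0.136 0.067 0.456] rot [ 0.007 -0.015  0.021] F [ 0.929  1.081 -4.584] T [ 0.051 -0.198 -0.022] pos [ 0.608 -0.056  0.24 ] [ 179.607   -0.843 -164.78 ]
[array([292.69391196, 350.52178215]), array([288.57172008, 247.6567217 ])]
```

View pics/i1.png

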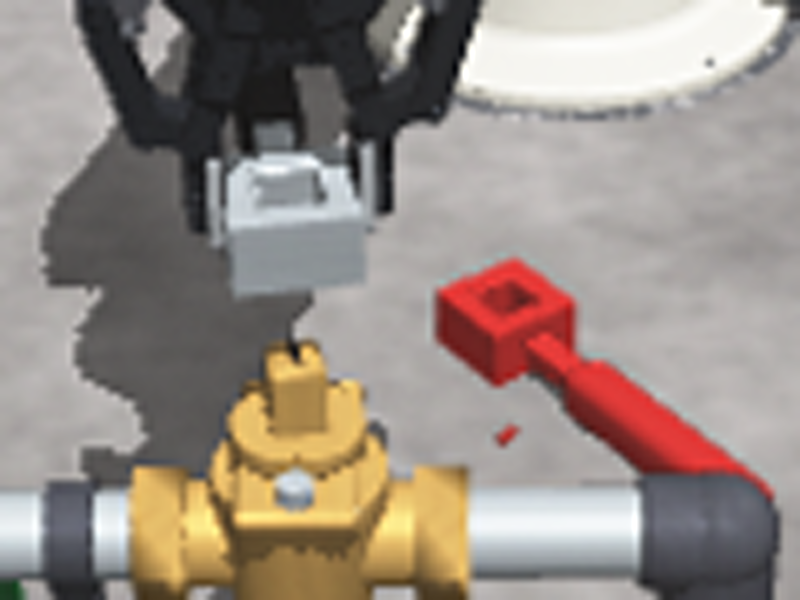

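```bash
python3 - <<'E'
from h import *
from scipy.optimize import least_squares
np.set_printoptions(precision=4,suppress=True)
obs=np.array([[233,297],[366,283],[229,225],[366,212]])/6.667+[255,190]
loc=np.array([[-23,23,0],[-23,-23,0],[-23,23,28],[-23,-23,28]])/1000
def f(p):
    w=R.from_euler("z",p[3]).apply(loc)+p[:3];return np.concatenate([proj("scene",q)-u for q,u in zip(w,obs)])
# fix z from grasp height: regularise
for zz in(.2315,):
    r=least_squares(lambda p:np.r_[f(p),(p[2]-zz)/.001],[.606,-.056,zz,np.radians(-165)]);print(r.x,np.degrees(r.x[3]),r.fun)
E
```

```text
[ 0.6077 -0.0544  0.2315 -2.8675] -164.29535301070075 [ 0.0087 -0.2488  0.083  -0.1698  0.0625  0.2382 -0.1529  0.1926  0.01  ]
```

```bash
python3 -m pendant '[[[0.1,0.1,1.4,0.007,-0.015,0.01,30],[0,0,1.0,0,0,0,30],[0,0,-0.1,0,0,0,30]]]'; python3 go.py .606 -.0563 .20 -165.5
```

```text
time: 8.25
ee_pos: [0.6033, -0.0496, 0.2142]
tcp_rot: [179.8, -0.2, -164.9]
wrist_force: [-0.3, 0.3, -4.0]
opening: 0.0438
shift cm [-0.094 -0.72   1.42 ] rot [ 0.003 -0.003  0.01 ] F [-0.278  0.281 -4.023] T [ 0.012  0.009 -0.002] pos [ 0.603 -0.05   0.214] [ 179.803   -0.189 -164.931]
```

```bash
python3 -m pendant '[[[-0.1,-0.7,0.7,0.003,-0.003,0.01,30],[0,0,0,0,0,0,30]]]'; python3 go.py .606 -.0563 .20 -165.5;
```

```text
time: 8.42
ee_pos: [0.6054, -0.0548, 0.2065]
tcp_rot: [180.0, -0.1, -165.3]
wrist_force: [-0.7, -0.2, -5.3]
opening: 0.0438
shift cm [-0.024 -0.161  0.646] rot [ 0.001 -0.002  0.004] F [-0.682 -0.161 -5.26 ] T [-0.002 -0.093 -0.015] pos [ 0.605 -0.055  0.206] [ 179.953   -0.1   -165.297]
```

```bash
python3 -m pendant '[[[-0.02,-0.16,0.6,0,-0.002,0.004,30],[0,0,0.3,0,0,0,30]]]'; python3 go.py .606 -.0563 .195 -165.5;python3 -m pendant '[[[0,0,0.4,0,0,0,30]]]'; python3 go.py .606 -.0563 .185 -165.5
```

```text
time: 8.58
ee_pos: [0.6063, -0.056, 0.1979]
tcp_rot: [180.0, 0.1, -165.5]
wrist_force: [-0.4, -0.1, -4.3]
opening: 0.0438
shift cm [ 0.033 -0.026  0.291] rot [0.001 0.001 0.001] F [-0.446 -0.064 -4.338] T [ 0.013 -0.02   0.011] pos [ 0.606 -0.056  0.198] [ 179.969    0.085 -165.465]
time: 8.67
ee_pos: [0.6064, -0.0559, 0.1941]
tcp_rot: [180.0, 0.1, -165.5]
wrist_force: [0.9, -0.2, -4.0]
opening: 0.044
shift cm [ 0.053 -0.025  0.908] rot [0.    0.002 0.001] F [ 0.862 -0.213 -3.995] T [0.04  0.001 0.007] pos [ 0.606 -0.056  0.194] [ 179.981    0.125 -165.455]
```

```bash
for i in 1 2; do python3 -m pendant '[[[0.02,-0.02,0.4,0,0,0,30]]]'; done; python3 go.py .606 -.0563 .185 -165.5
```

```text
time: 8.75
ee_pos: [0.6064, -0.0561, 0.1898]
tcp_rot: [180.0, 0.1, -165.4]
wrist_force: [0.0, 0.8, -3.0]
opening: 0.044
time: 8.83
ee_pos: [0.6063, -0.0564, 0.1855]
tcp_rot: [180.0, 0.1, -165.4]
wrist_force: [0.8, -0.6, -3.4]
opening: 0.0436
shift cm [0.025 0.016 0.048] rot [0.    0.002 0.001] F [ 0.83  -0.555 -3.381] T [ 0.022 -0.037  0.014] pos [ 0.606 -0.056  0.185] [ 179.986    0.143 -165.441]
```

```bash
for i in 1 2 3; do python3 -m pendant '[[[0,0,0.45,0,0,0,30]]]'; done; python3 go.py .606 -.0563 .166 -165.5
```

```text
time: 8.92
ee_pos: [0.6063, -0.0564, 0.1807]
tcp_rot: [180.0, 0.2, -165.4]
wrist_force: [-0.1, -0.2, -3.5]
opening: 0.0434
time: 9.0
ee_pos: [0.6063, -0.0564, 0.1758]
tcp_rot: [180.0, 0.2, -165.4]
wrist_force: [0.2, 0.5, -3.8]
opening: 0.0438
time: 9.08
ee_pos: [0.6063, -0.0564, 0.1708]
tcp_rot: [180.0, 0.2, -165.4]
wrist_force: [-0.0, -0.7, -3.4]
opening: 0.0438
shift cm [0.028 0.022 0.475] rot [0.    0.003 0.001] F [-0.034 -0.652 -3.431] T [ 0.005 -0.029 -0.007] pos [ 0.606 -0.056  0.171] [ 179.989    0.155 -165.44 ]
```

```bash
for i in 1 2 3 4; do python3 -m pendant '[[[0,0,0.25,0,0,0,30]]]'; done; python3 go.py .606 -.0563 .166 -165.5
```

```text
time: 9.17
ee_pos: [0.6061, -0.0564, 0.1674]
tcp_rot: [180.0, 0.1, -165.4]
wrist_force: [-0.2, -0.5, -3.4]
opening: 0.0441
time: 9.25
ee_pos: [0.6062, -0.0564, 0.1661]
tcp_rot: [-180.0, 0.2, -165.4]
wrist_force: [-8.2, 1.5, 25.1]
opening: 0.044
time: 9.33
ee_pos: [0.6063, -0.0564, 0.1661]
tcp_rot: [-179.9, 0.3, -165.4]
wrist_force: [-9.3, 1.8, 20.8]
opening: 0.0438
time: 9.42
ee_pos: [0.6063, -0.0564, 0.1662]
tcp_rot: [-179.9, 0.5, -165.4]
wrist_force: [-6.0, -0.0, 12.1]
opening: 0.044
shift cm [0.025 0.016 0.017] rot [-0.002  0.008  0.001] F [-6.048 -0.049 12.068] T [0.163 1.439 0.013] pos [ 0.606 -0.056  0.166] [-179.889    0.484 -165.435]
```

```bash
python3 -m pendant '[[[0,0,-0.05,0,0.008,-0.05,30],[0,0,0,0,0,-0.08,30],[0,0,0,0,0,-0.1,30]]]' 120; python3 go.py .6063 -.0564 .1662 -83.5
```

```text
time: 9.67
ee_pos: [0.606, -0.0563, 0.1686]
tcp_rot: [-179.8, 0.1, -152.0]
wrist_force: [-1.4, 1.0, -6.4]
opening: 0.0431
shift cm [-0.022 -0.02   0.243] rot [-0.004 -0.    -1.196] F [-1.385  0.983 -6.424] T [ 0.245  0.321 -0.551] pos [ 0.606 -0.056  0.169] [-179.814    0.097 -152.029]
```

```bash
python3 -m pendant '[[[0,0,0.2,0,0,-0.1,30],[0,0,0.1,0,0,-0.1,30],[0,0,0.05,0,0,-0.1,30]]]'; python3 go.py .6063 -.0564 .1662 -83.5
```

```text
time: 9.92
ee_pos: [0.6059, -0.0561, 0.1685]
tcp_rot: [-179.7, 0.2, -134.1]
wrist_force: [-0.3, 0.8, -5.6]
opening: 0.0435
shift cm [-0.008 -0.047  0.233] rot [-0.007  0.001 -0.883] F [-0.306  0.775 -5.565] T [ 0.219  0.091 -0.523] pos [ 0.606 -0.056  0.169] [-179.671    0.189 -134.107]
```

```bash
python3 -m pendant '[[[0,-0.05,0.3,-0.006,0,-0.1,30],[0,0,0.15,0,0,-0.1,30],[0,0,0.15,0,0,-0.1,30]]]'; python3 go.py .6063 -.0564 .1662 -83.5;  python3 -m pendant '[[[0,0,0.2,-0.003,0,-0.1,30],[0,0,0.15,0,0,-0.1,30],[0,0,0.1,0,0,-0.1,30]]]'; python3 go.py .6063 -.0564 .1662 -83.5
```

```text
time: 10.17
ee_pos: [0.6058, -0.056, 0.1683]
tcp_rot: [-179.7, 0.3, -116.2]
wrist_force: [-2.8, 0.7, 4.8]
opening: 0.0435
shift cm [ 0.018 -0.067  0.205] rot [-0.006  0.005 -0.57 ] F [-2.791  0.717  4.764] T [ 0.171  0.746 -0.517] pos [ 0.606 -0.056  0.168] [-179.741    0.345 -116.15 ]
time: 10.42
ee_pos: [0.6055, -0.0559, 0.1683]
tcp_rot: [-179.6, 0.3, -98.2]
wrist_force: [-1.1, 1.0, -1.0]
opening: 0.0435
shift cm [ 0.043 -0.081  0.208] rot [-0.008  0.005 -0.257] F [-1.105  0.973 -1.046] T [ 0.109  0.557 -0.617] pos [ 0.606 -0.056  0.168] [-179.564    0.339  -98.208]
```

```bash
python3 -m pendant '[[[0.04,-0.08,0.1,-0.006,0.004,-0.1,30],[0,0,0.1,0,0,-0.08,30]]]'; python3 go.py .6063 -.0564 .1662 -83.5; for i in 1 2; do python3 -m pendant '[[[0,0,0.1,0,0,-0.06,30]]]'; python3 go.py .6063 -.0564 .1662 -83.5; done
```

```text
time: 10.58
ee_pos: [0.6054, -0.0559, 0.1682]
tcp_rot: [-179.9, 0.1, -87.4]
wrist_force: [-1.3, -1.4, 2.6]
opening: 0.0431
shift cm [ 0.059 -0.088  0.205] rot [-0.003  0.002 -0.067] F [-1.315 -1.358  2.563] T [-0.187  0.22  -0.534] pos [ 0.605 -0.056  0.168] [-179.858    0.131  -87.364]
time: 10.67
ee_pos: [0.6054, -0.0559, 0.1683]
tcp_rot: [-179.8, 0.1, -83.7]
wrist_force: [-3.4, -0.6, 2.3]
opening: 0.0434
shift cm [ 0.061 -0.088  0.206] rot [-0.004  0.002 -0.004] F [-3.447 -0.579  2.279] T [ 0.06   0.557 -0.58 ] pos [ 0.605 -0.056  0.168] [-179.794    0.113  -83.709]
time: 10.75
ee_pos: [0.6053, -0.0559, 0.1683]
tcp_rot: [-179.7, 0.1, -80.1]
wrist_force: [-2.0, 1.4, 2.6]
opening: 0.0433
shift cm [ 0.067 -0.084  0.208] rot [-0.005  0.002  0.059] F [-1.981  1.38   2.636] T [ 0.082  0.695 -0.593] pos [ 0.605 -0.056  0.168] [-179.728    0.086  -80.123]
```

```bash
for i in 1 2 3; do python3 -m pendant '[[[0,0,0.1,0,0,-0.05,30]]]'; python3 go.py .6063 -.0564 .1662 -83.5|grep -o 'T.*'; done
```

```text
time: 10.83
ee_pos: [0.6053, -0.0559, 0.1682]
tcp_rot: [-179.7, 0.1, -77.1]
wrist_force: [-2.2, 1.7, 3.4]
opening: 0.0432
T [ 0.17   0.689 -0.563] pos [ 0.605 -0.056  0.168] [-179.67     0.059  -77.115]
time: 10.92
ee_pos: [0.6052, -0.0559, 0.1683]
tcp_rot: [-179.6, 0.0, -74.1]
wrist_force: [-2.1, 0.9, 3.0]
opening: 0.0436
T [ 0.163  0.68  -1.476] pos [ 0.605 -0.056  0.168] [-179.609    0.025  -74.148]
time: 11.0
ee_pos: [0.6052, -0.056, 0.1682]
tcp_rot: [-179.5, 0.0, -71.3]
wrist_force: [-1.6, 2.9, 2.3]
opening: 0.0433
T [ 0.453  0.537 -3.381] pos [ 0.605 -0.056  0.168] [-179.549    0.008  -71.316]
```

```bash
for i in 1 2 3; do python3 -m pendant '[[[0,0,0.1,0,0,0.06,30]]]'; python3 go.py .6063 -.0564 .1662 -83.5|grep -o 'T.*'; done
```

```text
time: 11.08
ee_pos: [0.6052, -0.0559, 0.1682]
tcp_rot: [-179.5, 0.0, -74.6]
wrist_force: [-1.4, 0.3, 2.3]
opening: 0.0433
T [ 0.186  0.4   -0.049] pos [ 0.605 -0.056  0.168] [-179.482    0.028  -74.599]
time: 11.17
ee_pos: [0.6053, -0.0559, 0.1678]
tcp_rot: [-179.4, 0.1, -78.2]
wrist_force: [0.4, 0.9, -4.4]
opening: 0.0431
T [ 0.069  0.002 -0.018] pos [ 0.605 -0.056  0.168] [-179.434    0.054  -78.184]
time: 11.25
ee_pos: [0.6053, -0.0559, 0.167]
tcp_rot: [-179.4, 0.1, -81.8]
wrist_force: [0.6, -1.1, -3.8]
opening: 0.0431
T [ 0.029  0.048 -0.033] pos [ 0.605 -0.056  0.167] [-179.406    0.087  -81.781]
```

```bash
for i in 1 2 3; do python3 -m pendant '[[[0,0,0.25,0,0,0,30]]]'; done
```

```text
time: 11.33
ee_pos: [0.6055, -0.0559, 0.1663]
tcp_rot: [-179.3, 0.1, -82.0]
wrist_force: [-7.1, 1.5, 22.0]
opening: 0.0435
time: 11.42
ee_pos: [0.6055, -0.0559, 0.1664]
tcp_rot: [-179.2, 0.0, -81.9]
wrist_force: [-7.4, 0.5, 19.2]
opening: 0.0435
time: 11.5
ee_pos: [0.6054, -0.0559, 0.1665]
tcp_rot: [-179.0, -0.0, -81.9]
wrist_force: [-6.4, 2.0, 13.0]
opening: 0.0435
```

Seated again. Release, then retreat straight up and view.

```bash
python3 -m pendant '[[[0,0,0,0,0,0,100],[0,0,0,0,0,0,100],[0,0,0,0,0,0,100],[0,0,0,0,0,0,100],[0,0,0,0,0,0,100]]]'; python3 go.py .6054 -.0559 .1665 -82; python3 -m pendant '[[[0,0,-1.5,0,0,0,100],[0,0,-2.5,0,0,0,100],[0,0,-3,0,0,0,100],[0,0,-4,0,0,0,100],[0,0,-4,0,0,0,100]]]';  python3 -m pendant '[[[-4,0,0,0,0,0,100],[-4,0,0,0,0,0,100],[-4,4,0,0,0,0,100],[-4,4,0,0,0,0,100],[-4,4,0,0,0,0,100]]]';python3 -m pendant '[[[-4,4,0,0,0,0,100],[-4,4,0,0,0,0,100],[-4,4,0,0,0,0,100],[0,4,0,0,0,0,100],[0,0,0,0,0,0,100]]]'
python3 - <<'E'
from h import *
s=bot.camera("scene");t=bot.camera("top")
a=cv2.resize(s[220:310,210:370],(800,450),interpolation=cv2.INTER_CUBIC)[:, :]
b=cv2.resize(t[160:220,270:430],(800,300),interpolation=cv2.INTER_CUBIC)
save(cv2.resize(np.vstack([a,b]),(640,600)),"f1.png")
E
```

```text
time: 11.92
ee_pos: [0.6064, -0.056, 0.1689]
tcp_rot: [-178.7, -0.1, -81.7]
wrist_force: [0.4, -1.1, 0.1]
opening: 0.0855
shift cm [-0.024  0.102  0.237] rot [-0.022 -0.001  0.006] F [ 0.446 -1.133  0.072] T [-0.017  0.006  0.046] pos [ 0.606 -0.056  0.169] [-178.744   -0.08   -81.68 ]
time: 12.33
ee_pos: [0.6006, -0.056, 0.3122]
tcp_rot: [-179.7, 0.2, -81.6]
wrist_force: [1.8, -0.1, 0.9]
opening: 0.0856
time: 12.75
ee_pos: [0.4929, 0.0982, 0.3175]
tcp_rot: [-179.0, -0.0, -82.1]
wrist_force: [0.5, 1.3, 0.8]
opening: 0.0855
time: 13.17
ee_pos: [0.3467, 0.1701, 0.3152]
tcp_rot: [-179.0, 0.1, -81.8]
wrist_force: [-0.9, -0.3, 0.4]
opening: 0.0852
```

View pics/f1.png

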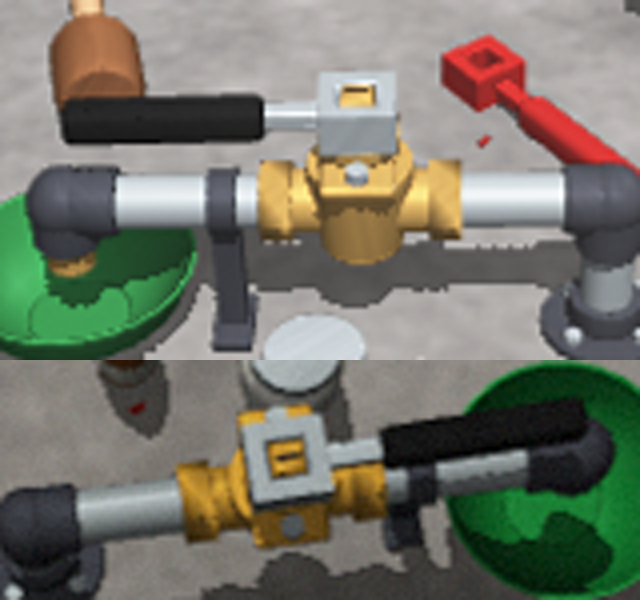

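```bash
python3 -c "
from workcell import bot
print(bot.job_done())"
```

```text
the job is handed in; nothing more can be done
None
```

The handle is on the stem, the valve is open against its stop, and I handed the job in at about 13 s of the 69 s allowed.

**What I did:** I picked up the black-gripped handle by its boss and left the two red look-alikes alone. I lowered it onto the stem in line with the groove, with the lever pointing toward the robot. I then turned it counter-clockwise to the stop, eased it back into the bore's play, pressed it down once more, released it and moved the arm clear.

**Checks:**
- **Seating:** the fit met no resistance until firm contact at a TCP height of 166 mm, which puts the boss's underside at 158 mm, the collar's height. The gripper rose about 2 mm while turning. The last press stopped at the same 166 mm.
- **Opening:** the turning moment stayed at about 0.5–0.6 N m, then rose to 3.4 N m at the stop. It fell to nearly zero when I eased back, so the stem stayed open.
- **Final pictures:** the lever lies along the pipe toward the spout, with the stem's end showing in the bore. The gripper's angle gave the lever at about −82°, against a pipe direction of about −83.5°. The top view suggests about 2°, so they agree.
- **Other things:** the basin, jar, mallet and red lever visible in the last crop look unmoved. I did not compare the rest with the first pictures.

**Disagreements:**
- The network's marks for the bore and stem top were about 10 mm off, so I used outlines I measured myself.
- In the last picture the groove looked several degrees off the pipe line. It is only a few pixels long, so I put that down to resolution.

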